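# Slide the work phone up into its charging dock

## Robot

A 6-joint arm with a two-finger parallel gripper is mounted at the origin on the work surface. World frame = base frame: x ahead of the robot, y to its left, z up, the work surface at z = 0. Lengths are in m, angles in rad, forces in N, time in s.
With the tool pointing down it reaches from about 0.225 to 0.875 m from the base axis. Payload 3.4 kg.
Tool frame: the origin (TCP) lies at the centre of the arm's flange, where the gripper is bolted on; the fingertips stand 173 mm ahead of it and the grasp point (between the pads) lies 155 mm ahead of it; z points along the fingers, y is the direction in which the jaws open and shut (so a half turn about z gives the same grasp; the last joint's range is limited). The gripper opens to 85 mm and grips with 20 to 120 N. Pads are 22 mm wide; open, the fingers measure 114 mm over their backs; the gripper's body (76 mm by 85 mm) begins 54 mm behind the grasp point. The pads swing forward as they close: fully open they stand 13 mm farther back than shut.
Start: joints at [-1.279, 0.276, 1.505, -0, 1.361, -0.121], TCP at [0.231, -0.527, 0.405] pointing down, gripper open.
Joint ranges: [-2.89, 2.89], [-0.75, 2.08], [0.22, 2.7], [-1.18, 4.32], [0.11, 2.71], [-2.7, 2.7]. Speed limits (rad/s): [2.57, 2.57, 3.14, 3.14, 3.14, 3.14].

## Interface

Orientations are given as a unit quaternion [w, x, y, z].
In Python, from plant import ctrl, read_camera, calibration, ticket gives the robot as it stands.
- The arm moves only by the tool arm_command, never from a script. Its argument "increments" is a list of rows, each a list of 5 numbers: the finger opening in m, from 0 to 0.0854, then the shift along the tool's x, y, z in m, then the turn about the tool's z in rad. A call has 1 to 20 rows; each row is the pose to reach, as a shift and turn from the pose measured when the call began, along the tool's axes at that moment; what a row does not reach only later rows make up. A row lasts 1/12 s, in which the tool goes at most 41.7 mm and 7.16 degrees, less where a joint would pass 70% of its speed; a pose out of reach is approached as far as the arm can. A call with a gripper value outside its range is refused whole. The fingers move at their own pace and stop on an object; "grip_force" is the grip in N (left out, the last holds). Time passes only in rows, so rows that repeat a pose let the fingers close. It gives the time, the measured TCP pose, the force and the opening at its end, in the units of the state.
- ctrl.get_obs(): the state, without advancing time (a new reading comes with each control period).
- read_camera(name): name is "scene" or "top" or "wrist"; returns (picture, depth): 384x512x3 uint8, red, green, blue; 384x512 float32, m along the optical axis (not along the pixel's ray), 0 where there is no reading.
- calibration(name): a dict with "camera_matrix" (3x3 intrinsics, pixels), "R" (3x3) and "t" (3): a world point X has camera coordinates R X + t. Camera axes: x right, y down, z forward; pixel columns grow to the right and rows downward; lengths in m; the calibration is good to about 2 mm. A picture is of the moment at which its call begins: read the wrist's pose just before it. calibration takes no time and is no camera call; for the wrist camera it gives the pose at the moment of the call.
- ticket.sign_off(): hands the job in, once; it reports no verdict.
The state is a dict: "time": time; "qpos": joint angles; "dq": joint speeds; "joint_efforts": joint torques, N m; "tool_pos": TCP position; "tcp_rot": TCP orientation; "contact_force": force on the tool from outside, world axes, zero at the start; "ft_torque": the same for the moment, N m; "width": opening from 0.0 (shut) to 1.0 (fully open).
Only numpy, scipy, OpenCV 4.12 (cv2) and the standard library are available. Lean on these libraries where they do the work, as an engineer would, in place of code of your own. Each camera call takes 0.05 s, during which the arm holds its last target.

## Task

Put the work phone on charge: set it screen up at the foot of the charging dock, brass contact end leading, then push it up the ramp and over the orange lip against the spring contacts, and work its tail down so that it snaps in behind the lip and stays there by itself with the contacts pressed. Go by feel: do not ram the spring contacts against their end stop or bear down hard on the dock, and leave everything else on the desk where it is.

Things in the scene. Friction and masses are not known exactly. Their poses are not given: they have to be found in the camera images.
- phone: Rugged work phone in a black rubber bumper, 138 long x 66 wide x 14 mm thick, about 0.24 kg (varies), lying screen up on the desk. Origin: centre of its underside; x runs along its length to the leading end (brass contact strip), z out of the screen; an orange line marks the tail. It is taken across its 66 mm width.
- phone_nose (a point): Middle of the lower edge of the phone's leading (brass contact) end, 69 mm from its origin along +x, at underside level.
- phone_tail (a point): Middle of the lower edge of the phone's tail (orange line) end, 69 mm from its origin along -x, at underside level.
- dock: Low charging dock fixed to the desk, about 250 long x 100 mm wide, four parts in a row: steel ramp, orange lip, sloping bed between side rails, hood. Origin on the desk top under the inner face of the lip, on the centre line; x level in the direction of pushing, away from the mouth; z up. Seated, the phone lies flat on the bed, tail against the lip's inner face, contact end under the hood.
- ramp_foot (a point): Front edge of the dock's plain steel ramp, middle, level with the desk: dock x = -61 mm (axes of the dock). The ramp is 100 mm wide and rises evenly from here to the lip's outer edge at dock x = -6 mm, 11 mm above the desk.
- lip (a point): Middle of the line where the bed meets the inner face of the orange lip: dock x = 0, 8.5 mm above the desk (axes of the dock). The lip is 6 mm wide, its crest 12 mm above the desk, 3.5 mm proud of the bed. The bed climbs 8 degrees from here along +x. The middle of the phone's lower tail edge ends here.
- mouth (a point): Middle of the open end of the side rails' flare: dock x = -33 mm, 20 mm above the desk (axes of the dock). The flare is about 90 mm wide inside here and narrows to 69 mm at the lip; from there the rails run on 69 mm apart, 10 mm above the bed.
- hood (a point): Middle of the top front edge of the hood, 126 mm up the bed and 20.5 mm off it (axes of the dock). The hood bridges the bed from here on, 16.5 mm clear of it, over the spring contact bar.
- contacts: Spring contact bar under the hood; origin: middle of its front face (36 wide x 7 mm high), axes 8 degrees nose-up from the dock's. It slides up the slope by up to 5.5 mm and pushes back with 2 N when out, 1.5 N more per mm: 10 N at its end stop, where it turns hard at once; 14 N damages it. Seated, the phone keeps it about 4 mm in (8 N).
- contact_pads (a point): Middle of the phone's leading end face, 6 mm above its underside: the brass pads. They meet the bar when the tail is still 4 mm short of clearing the lip; the bar must go in a little over 4 mm for the tail to drop. A finger pushing the tail holds it up by friction, so work the tail down while still pushing; let go too soon, and the spring shoves the phone back onto the lip.
- mouse: White computer mouse, 98 x 56 x 32 mm, loose bystander; origin: centre of its underside.
- mug: Blue mug, 80 mm wide, 92 mm high, loose bystander; origin: centre of its underside.
- earbuds: White earbuds case, 46 x 60 x 22 mm, loose bystander; origin: centre of its underside.
- stapler: Red and black stapler, 150 x 36 x 57 mm, loose bystander; origin: centre of its underside.
- notebook: Blue notebook, 210 x 148 x 18 mm, loose bystander; origin: centre of its underside.
- notes: Yellow block of sticky notes, 76 x 76 x 30 mm, loose bystander; origin: centre of its underside.
- flask: Steel drinking flask, 68 mm wide, 200 mm high, loose bystander; origin: centre of its underside.
Not all that is in view belongs to the job. Several things look just like the phone: the one meant starts nearest to the robot's base.

How it is judged:
On the way, in this order (a step that is already met when the one before it is completed fails the run):
1. the phone is lined up in the dock's mouth, contact end on the ramp or lip (x of phone_nose in the frame of dock above -0.03 m and y of phone_nose in the frame of dock between -0.012 and 0.012 m and z of phone_nose in the frame of dock below 0.035 m and angle between the x axis of phone and the x axis of dock, either way round below 0.26 rad), for 0.2 s.
2. the phone has been pushed up the bed onto the spring contacts (contact force between contacts and phone above 1.5 N and x of phone_tail in the frame of dock above -0.006 m), for 0.1 s.
At the end, for the whole second after the job is handed in: The phone rests by itself in the dock, contact end under the hood, flat on the bed: lower tail edge no more than 1.7 mm above the bed, -2 to +3.5 mm from the lip's inner face along the dock, 4 mm sideways, within 10 degrees of the dock's x axis; contacts pressed with over 5 N (x of phone_tail in the frame of dock between -0.002 and 0.0035 m and y of phone_tail in the frame of dock between -0.004 and 0.004 m and z of phone_tail in the frame of dock below 0.0102 m and angle between the x axis of phone and the x axis of dock, either way round below 0.175 rad and contact force between contacts and phone above 5 N and linear speed of phone below 0.01 m/s and angular speed of phone below 0.1 rad/s); the robot touches nothing.
It fails at once if the spring contacts are rammed into their end stop (more than 14 N on them) (contact force between contacts and phone above 14 N).
It fails at once if the gripper bears down on the dock with more than 20 N (contact force between any of the fingers, the arm and dock above 20 N).
It fails at once if something else on the desk is shifted by more than 15 mm (distance of any of mouse, mug, earbuds, stapler, notebook, notes, flask from where it was at the start of the episode above 0.015 m).
It also fails if it takes over 64 s, if anything falls off the work surface, if the arm or the gripper's body presses on something with over 40 N, if the wrist force passes 120 N, or if a joint passes its speed limit or range.

## Working session

There is one attempt and no reset: what is moved stays moved. The work goes in short steps, Python scripts to look and compute and a tool call to move; the robot and the scene stay as the last step left them, time stands still between calls to the robot, and variables do not carry over. Pictures are saved under pics/ and viewed, and the job is handed in when it is done.

Besides the shell and the picture viewer there is one more tool, called after ">>>" by a JSON object that holds its "op" and its "data", one argument or row to a line. arm_command: Moves the arm, as the interface text tells. Its arguments: {"type":"object","properties":{"increments":{"type":"array","items":{"type":"array","items":{"type":"number"}}},"grip_force":{"type":"number"}},"required":["increments"]}

```bash
ls; mkdir -p pics; cat > h.py <<'E'
import numpy as np, cv2
from plant import ctrl, read_camera, calibration, ticket
def ray(cal,u,v,z):
    K=np.array(cal["camera_matrix"]);R=np.array(cal["R"]);t=np.array(cal["t"])
    d=R.T@np.linalg.inv(K)@np.array([u,v,1.]);c=-R.T@t
    return c+d*(z-c[2])/d[2]
def proj(cal,X):
    K=np.array(cal["camera_matrix"]);R=np.array(cal["R"]);t=np.array(cal["t"])
    p=K@(R@np.array(X)+t);return p[:2]/p[2]
def snap(n,f):
    cal=calibration(n);im,d=read_camera(n);cv2.imwrite("pics/%s.png"%f,im[:,:,::-1]);np.savez("pics/%s.npz"%f,im=im,d=d,**{k:np.array(cal[k]) for k in("camera_matrix","R","t")});return im,d,cal
def load(f): 
    z=np.load("pics/%s.npz"%f);return z["im"],z["d"],{k:z[k] for k in("camera_matrix","R","t")}
E
python3 - <<'E'
from h import *
print(ctrl.get_obs())
for n in("scene","top","wrist"):
    im,d,cal=snap(n,n+"0");print(n,(-cal["R"].T@cal["t"]),cal["camera_matrix"][0][0])
E
```

```text
pics
{'time': 0.0, 'qpos': array([-1.27900153e+00,  2.76593002e-01,  1.50618140e+00, -2.65502359e-06,
        1.36065970e+00, -1.21008080e-01]), 'dq': array([ 0.00218479, -0.00016494,  0.00035232, -0.00055297, -0.00025796,
        0.00209248]), 'joint_efforts': array([-1.10919515e-03, -4.16772544e+01, -2.45803177e+01,  4.93523908e-05,
        1.11548707e-02, -2.19920884e-05]), 'tool_pos': array([ 0.23060358, -0.52649008,  0.4038213 ]), 'tcp_rot': array([-9.17259434e-04,  9.78774265e-01,  2.04939238e-01, -7.98216112e-05]), 'contact_force': array([0.22109769, 0.04676499, 0.46481267]), 'ft_torque': array([ 0.00303364,  0.00458989, -0.01092599]), 'width': 1.0022213905218156}
scene [ 1.22033943 -0.51965395  0.84479525] 353.41692475193884
top [0.32152722 0.09173563 1.55076848] 393.2562628685217
wrist [ 0.29970134 -0.49640704  0.37258331] 296.05010286952114
```

View pics/top0.png

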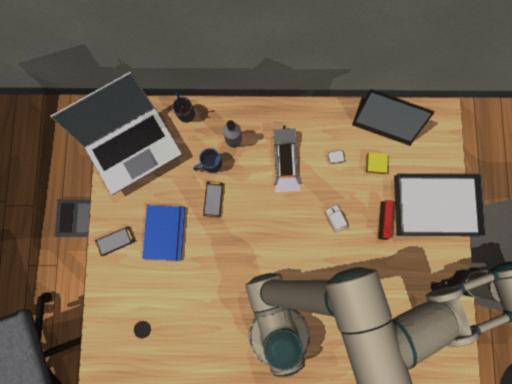

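View pics/scene0.png

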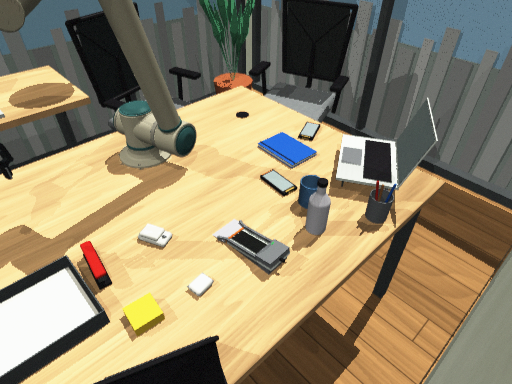

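View pics/wrist0.png

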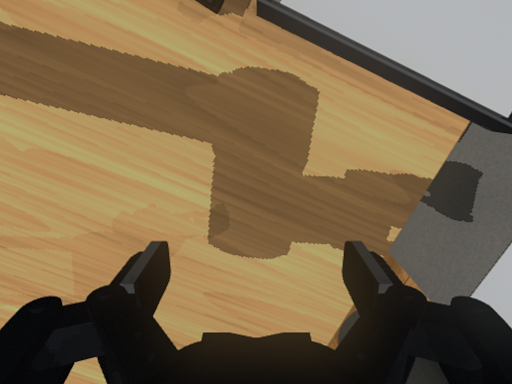

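```bash
python3 - <<'E'
from h import *
im,d,cal=load("top0")
for p in[(214,199),(115,241),(73,217),(287,160)]: print(p,ray(cal,*p,0.014), np.hypot(*ray(cal,*p,0.014)[:2]))
a=cv2.resize(im[170:270,50:250],None,fx=4,fy=4,interpolation=cv2.INTER_CUBIC)
b=cv2.resize(im[110:210,230:350],None,fx=4,fy=4,interpolation=cv2.INTER_CUBIC)
cv2.imwrite("pics/c1.png",a[:,:,::-1]);cv2.imwrite("pics/c2.png",b[:,:,::-1])
im,d,cal=load("scene0")
cv2.imwrite("pics/c3.png",cv2.resize(im[105:285,190:340],None,fx=4,fy=3.3,interpolation=cv2.INTER_CUBIC)[:,:,::-1])
E
```

```text
(214, 199) [0.5183838  0.25580497 0.014     ] 0.5780639659638408
(115, 241) [0.35162884 0.63569258 0.014     ] 0.7264625884291949
(73, 217) [0.44361434 0.80507824 0.014     ] 0.9192087154165491
(287, 160) [ 0.67759996 -0.032466    0.014     ] 0.6783772935760891
```

View pics/c1.png

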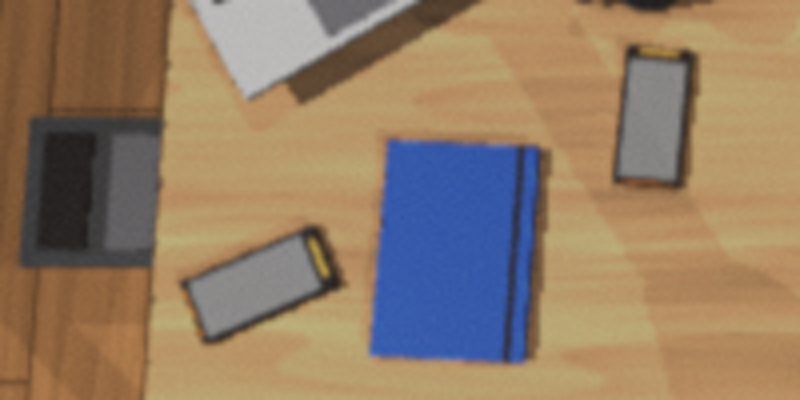

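View pics/c2.png

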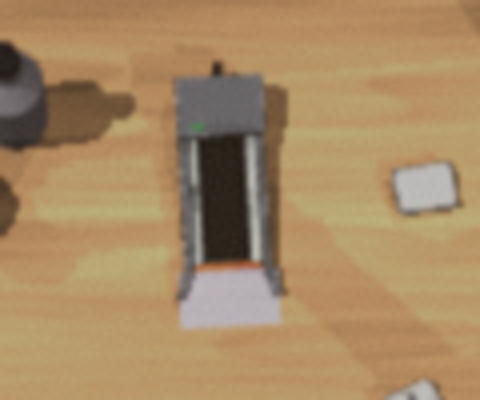

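View pics/c3.png

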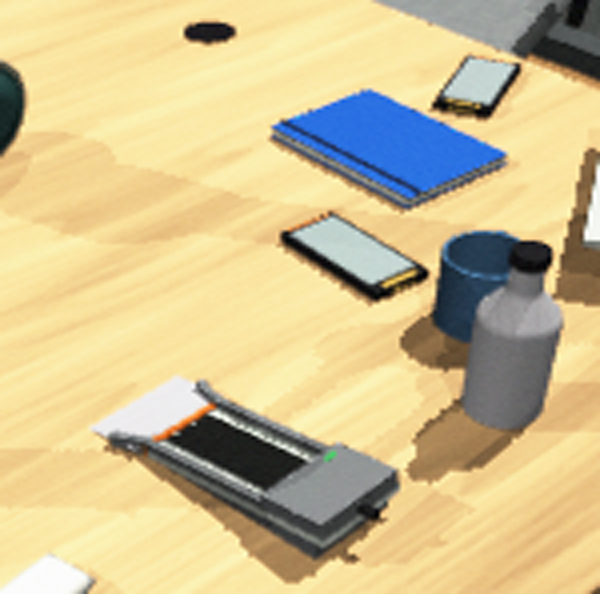

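Candidates for the phone are top (214,199), 0.58 m from the base, and top (115,241), 0.73 m away. The one at (214,199) is nearest to the base, with brass at its far end and the orange line at its near end, and the enlarged crop confirms it. The dock is at top (287,160), mouth facing the robot. I'm moving there for a wrist view.

>>> {"op": "arm_command", "data": {
  "increments": [
    [0.085,0.49,-0.58,0,0.41],
    [0.085,0.49,-0.58,0,0.41],
    [0.085,0.49,-0.58,0,0.41],
    [0.085,0.49,-0.58,0,0.41],
    [0.085,0.49,-0.58,0,0.41],
    [0.085,0.49,-0.58,0,0.41],
    [0.085,0.49,-0.58,0,0.41],
    [0.085,0.49,-0.58,0,0.41],
    [0.085,0.49,-0.58,0,0.41],
    [0.085,0.49,-0.58,0,0.41],
    [0.085,0.49,-0.58,0,0.41],
    [0.085,0.49,-0.58,0,0.41],
    [0.085,0.49,-0.58,0,0.41],
    [0.085,0.49,-0.58,0,0.41],
    [0.085,0.49,-0.58,0,0.41],
    [0.085,0.49,-0.58,0,0.41],
    [0.085,0.49,-0.58,0,0.41],
    [0.085,0.49,-0.58,0,0.41],
    [0.085,0.49,-0.58,0,0.41],
    [0.085,0.49,-0.58,0,0.41]
  ]
}}

```text
time: 1.82
tool_pos: [0.4473, 0.2038, 0.4044]
tcp_rot: [-0.001, 1.0, 0.004, -0.0]
contact_force: [1.1, -0.2, 0.1]
width: 0.992
```

>>> {"op": "arm_command", "data": {
  "increments": [
    [0.085,0,0,0,0],
    [0.085,0,0,0,0]
  ]
}}

```text
time: 1.98
tool_pos: [0.4469, 0.203, 0.404]
tcp_rot: [-0.0, 1.0, 0.003, -0.001]
contact_force: [0.5, -0.3, 0.3]
width: 0.996
```

```bash
python3 - <<'E'
from h import *
o=ctrl.get_obs();print(o["time"],o["tool_pos"],o["tcp_rot"])
snap("wrist","w1");snap("top","t1")
E
```

```text
1.9833 [0.44688345 0.20301009 0.40396805] [-4.45833767e-04  9.99993542e-01  3.39715154e-03 -1.08436107e-03]
```

View pics/w1.png

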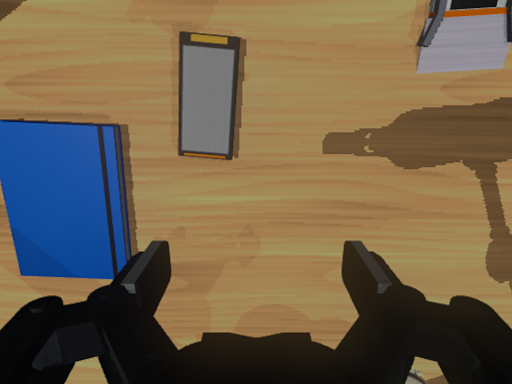

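```bash
python3 - <<'E'
from h import *
im,d,cal=load("w1")
hsv=cv2.cvtColor(im,cv2.COLOR_RGB2HSV)
m=((hsv[...,1]<70)|(hsv[...,2]<60)).astype(np.uint8)
n,l,s,c=cv2.connectedComponentsWithStats(m[:200])
i=l[95,208];print(s[i])
cs,_=cv2.findContours((l==i).astype(np.uint8),cv2.RETR_EXTERNAL,cv2.CHAIN_APPROX_NONE)
cnt=max(cs,key=cv2.contourArea)
P=np.array([ray(cal,*p,0.014)[:2] for p in cnt[:,0].astype(float)])
r=cv2.minAreaRect((P*1000).astype(np.float32));print("phone bumper top",r)
# screen only
# depth check
K=cal["camera_matrix"];
def pt(u,v):
    z=d[v,u];return cal["R"].T@(np.linalg.inv(K)@np.array([u,v,1.])*z-cal["t"])
print(pt(208,95),pt(208,200),pt(160,60),pt(470,50))
for nm,lo,hi in(("brass",(18,120,120),(32,255,255)),("orange",(5,150,120),(16,255,255))):
    mm=cv2.inRange(hsv,lo,hi);mm[:, :175]=0;mm[:,245:]=0;mm[165:]=0;mm[:28]=0
    n,l2,s2,c2=cv2.connectedComponentsWithStats(mm)
    k=np.argsort(-s2[1:,4])[:3]+1
    for q in k:print(nm,s2[q],c2[q],ray(cal,*c2[q],0.014))
# top view
im,d,cal=load("top0")
hsv=cv2.cvtColor(im,cv2.COLOR_RGB2HSV)
# dock pts in top
print("lip top0",[ray(cal,230+x/4,110+y/4,z) for x,y,z in((192,266,.012),(263,266,.012),(180,328,0),(282,325,0),(178,77,.045),(262,77,.045))])
E
```

```text
[ 179   32   61  128 6469]
phone bumper top ((519.5140380859375, 259.87738037109375), (65.274169921875, 135.7405548095703), 85.26941680908203)
[0.52429651 0.25875428 0.01335162] [ 0.39074514  0.26652057 -0.00064046] [ 0.56291589  0.31525926 -0.00128554] [ 0.57483241 -0.03954486  0.00469763]
brass [191  34  37  10 248] [208.67741935  38.49193548] [0.58331039 0.25543355 0.014     ]
brass [238 139   7  15  68] [241.36764706 145.04411765] [0.46669641 0.22064975 0.014     ]
brass [241 110   4   5  13] [242.84615385 111.92307692] [0.50560183 0.21857703 0.014     ]
orange [184 153  41   5  89] [203.83146067 155.06741573] [0.45414891 0.26670219 0.014     ]
lip top0 [array([0.61065447, 0.00348996, 0.012     ]), array([ 0.61116224, -0.067147  ,  0.012     ]), array([0.55000891, 0.01484042, 0.        ]), array([ 0.55375091, -0.0868735 ,  0.        ]), array([0.79469337, 0.01901784, 0.045     ]), array([ 0.79532383, -0.06422009,  0.045     ])]
```

The wrist view shows the phone at px (208,95). Its size measures 136x65 mm, its top is at 13.4 mm, its centre is (0.5195, 0.260) and its yaw is -4.8°, with brass towards +x. Next is a close look at the dock.

>>> {"op": "arm_command", "data": {
  "increments": [
    [0.085,0.1,0.235,0,0],
    [0.085,0.1,0.235,0,0],
    [0.085,0.1,0.235,0,0],
    [0.085,0.1,0.235,0,0],
    [0.085,0.1,0.235,0,0],
    [0.085,0.1,0.235,0,0],
    [0.085,0.1,0.235,0,0],
    [0.085,0.1,0.235,0,0],
    [0.085,0.1,0.235,0,0]
  ]
}}

```text
time: 2.83
tool_pos: [0.5475, -0.033, 0.4038]
tcp_rot: [-0.001, 1.0, 0.001, -0.001]
contact_force: [0.2, -0.4, -0.4]
width: 0.995
```

```bash
python3 - <<'E'
from h import *
o=ctrl.get_obs();print(o["time"],o["tool_pos"],o["tcp_rot"])
im,d,cal=snap("wrist","w2")
cv2.imwrite("pics/w2c.png",cv2.resize(im[0:240,130:380],None,fx=2.5,fy=2.5,interpolation=cv2.INTER_CUBIC)[:,:,::-1])
E
```

```text
2.8333 [ 0.5474663  -0.0329534   0.40378175] [-0.00107642  0.99999783  0.00122713 -0.00129194]
```

View pics/w2c.png

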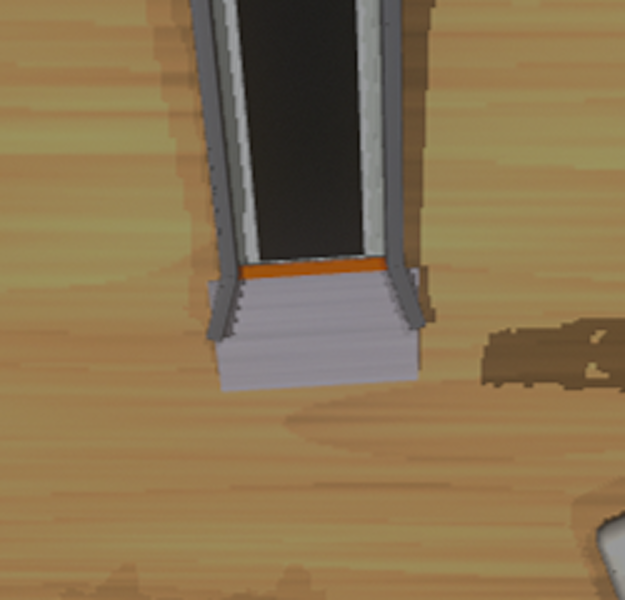

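```bash
python3 - <<'E'
from h import *
im,d,cal=load("w2")
hsv=cv2.cvtColor(im,cv2.COLOR_RGB2HSV)
f=lambda x,y,z:ray(cal,130+(x+.5)/2.5-.5,(y+.5)/2.5-.5,z)
L=f(222,390,0);R=f(418,379,0);print("ramp foot",L,R,np.linalg.norm(L-R),(L+R)/2, np.degrees(np.arctan2(L[1]-R[1],L[0]-R[0]))-90)
mm=cv2.inRange(hsv,(3,180,100),(15,255,255));mm[90:120,:225]=0
mm[:, :222]=0;mm[:,290:]=0;mm[:98]=0;mm[118:]=0
ys,xs=np.nonzero(mm);print(len(xs),xs.min(),xs.max(),ys.min(),ys.max())
P=np.array([ray(cal,x,y,.0117)[:2] for x,y in zip(xs,ys)])
vx,vy,x0,y0=cv2.fitLine(P.astype(np.float32),cv2.DIST_L2,0,.01,.01).ravel()
print("lip line",P.mean(0),P[:,1].min(),P[:,1].max(),np.degrees(np.arctan2(vy,vx)))
r=cv2.minAreaRect((P*1000).astype(np.float32));print(r)
# bed black strip edges -> centre line direction
m=((hsv[...,2]<50)).astype(np.uint8);m[:, :215]=0;m[:,285:]=0;m[106:]=0
pts=[]
for v in range(5,98,4):
    xs=np.nonzero(m[v])[0]
    if len(xs)<10: continue
    # height of bed: iterate
    u=(xs.min()+xs.max())/2
    z=.0085
    for _ in range(5):
        p=ray(cal,u,v,z);z=.0085+max(0,(p[0]-.617))*np.tan(np.radians(8))
    a=ray(cal,xs.min(),v,z);b=ray(cal,xs.max(),v,z)
    pts.append([p[0],p[1],a[1]-b[1]])
pts=np.array(pts);k=np.polyfit(pts[:,0],pts[:,1],1);print("bed centre",pts[::6],"yaw",np.degrees(np.arctan(k[0])),"y at .617",np.polyval(k,.617))
E
```

```text
ramp foot [0.55143045 0.01504978 0.        ] [ 0.55723401 -0.08445787  0.        ] 0.09967674721364986 [ 0.55433223 -0.03470405  0.        ] 3.337864517630763
265 226 284 103 110
lip line [ 0.61181054 -0.03140322] -0.06545842552763718 0.002756356684087982 -86.486145
((611.8914184570312, -31.231735229492188), (5.424026966094971, 68.302490234375), 3.458268880844116)
bed centre [[ 0.71406734 -0.0241124   0.047764  ]
 [ 0.69232126 -0.02603237  0.04707763]
 [ 0.66920915 -0.02752112  0.04745181]
 [ 0.64459895 -0.02910637  0.04785026]] yaw 3.6984740592298886 y at .617 -0.030598291243630234
```

Dock solved: origin (0.6148, -0.0311) and yaw 3.4°. The foot width (99.7 mm), lip width (68 mm) and lip-to-foot distance all agree with the given sizes. Going above the phone.

>>> {"op": "arm_command", "data": {
  "increments": [
    [0.085,-0.047,-0.295,0.1,0.086],
    [0.085,-0.047,-0.295,0.1,0.086],
    [0.085,-0.047,-0.295,0.1,0.086],
    [0.085,-0.047,-0.295,0.1,0.086],
    [0.085,-0.047,-0.295,0.1,0.086],
    [0.085,-0.047,-0.295,0.1,0.086],
    [0.085,-0.047,-0.295,0.1,0.086],
    [0.085,-0.047,-0.295,0.1,0.086],
    [0.085,-0.047,-0.295,0.1,0.086],
    [0.085,-0.047,-0.295,0.1,0.086],
    [0.085,-0.047,-0.295,0.1,0.086]
  ]
}}

```text
time: 3.8
tool_pos: [0.4978, 0.2635, 0.3051]
tcp_rot: [-0.001, 0.999, -0.04, -0.001]
contact_force: [-0.7, -0.5, 0.3]
width: 0.998
```

```bash
python3 - <<'E'
from h import *
o=ctrl.get_obs();print(o["time"],o["tool_pos"],o["tcp_rot"])
im,d,cal=snap("wrist","w3")
E
```

```text
3.8 [0.49781359 0.26353552 0.30513919] [-8.46612180e-04  9.99204254e-01 -3.98608323e-02 -1.12035240e-03]
```

View pics/w3.png

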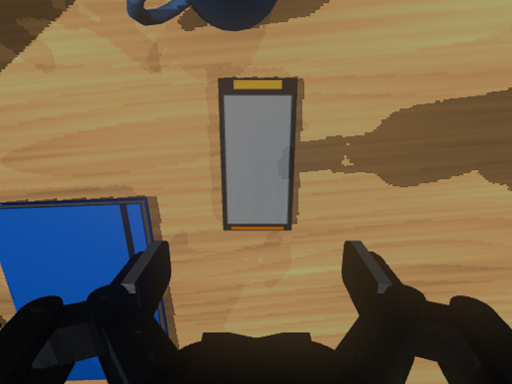

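Wrist view: phone centred between the fingers (px 258,155), notebook edge about 95 mm off to the side. Descend and grip.

>>> {"op": "arm_command", "data": {
  "increments": [
    [0.085,0.002,0.0015,0.04,-0.004],
    [0.085,0.002,0.0015,0.08,-0.004],
    [0.085,0.002,0.0015,0.11,-0.004],
    [0.085,0.002,0.0015,0.125,-0.004],
    [0.085,0.002,0.0015,0.133,-0.004],
    [0.085,0.002,0.0015,0.133,-0.004]
  ],
  "grip_force": 40
}}

```text
time: 4.35
tool_pos: [0.4998, 0.2604, 0.1713]
tcp_rot: [-0.0, 0.999, -0.039, -0.002]
contact_force: [-0.8, -0.0, -0.3]
width: 0.995
```

>>> {"op": "arm_command", "data": {
  "increments": [
    [0.05,0,0,0,0],
    [0.05,0,0,0,0],
    [0.05,0,0,0,0],
    [0.05,0,0,0,0],
    [0.05,0,0,0,0],
    [0.05,0,0,0,0]
  ]
}}

```text
time: 4.85
tool_pos: [0.5007, 0.2604, 0.1731]
tcp_rot: [-0.001, 0.999, -0.039, -0.0]
contact_force: [0.8, -1.7, 6.2]
width: 0.759
```

```bash
python3 - <<'E'
from h import *
o=ctrl.get_obs();print(o["time"],o["tool_pos"],o["tcp_rot"],o["width"]*.0854,o["contact_force"])
im,d,cal=snap("wrist","w4");snap("scene","s4")
E
```

```text
4.85 [0.50070946 0.26040179 0.17305188] [-8.63918410e-04  9.99224748e-01 -3.93586799e-02 -2.24138951e-04] 0.06481812895787226 [ 0.81821025 -1.73990181  6.17612269]
```

View pics/w4.png

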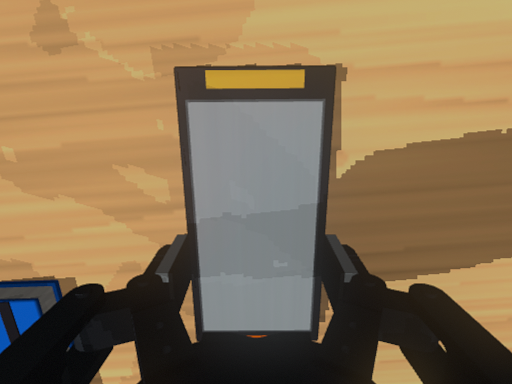

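Gripped at 65 mm opening. The force reading suggests the tips touch the desk lightly, at 6 N. I'll lift and carry it to the dock.

>>> {"op": "arm_command", "data": {
  "increments": [
    [0.05,0,0,-0.03,0],
    [0.05,0,0,-0.06,0],
    [0.05,0.03,0.04,-0.06,-0.03],
    [0.05,0.03,0.08,-0.06,-0.06],
    [0.05,0.03,0.12,-0.06,-0.1],
    [0.05,0.03,0.16,-0.06,-0.138],
    [0.05,0.03,0.2,-0.06,-0.138],
    [0.05,0.03,0.24,-0.06,-0.138],
    [0.05,0.03,0.275,-0.06,-0.138],
    [0.05,0.03,0.2965,-0.06,-0.138],
    [0.05,0.03,0.2965,-0.06,-0.138],
    [0.05,0.03,0.2965,-0.06,-0.138]
  ]
}}

```text
time: 5.95
tool_pos: [0.507, -0.0386, 0.2326]
tcp_rot: [-0.001, 1.0, 0.028, -0.0]
contact_force: [-0.2, 0.3, -3.2]
width: 0.757
```

```bash
python3 - <<'E'
from h import *
o=ctrl.get_obs();print(o["time"],o["tool_pos"],o["tcp_rot"],o["width"]*.0854,o["contact_force"])
im,d,cal=snap("wrist","w5")
E
```

```text
5.95 [ 0.50700417 -0.03863779  0.23261188] [-1.09105736e-03  9.99602672e-01  2.81646272e-02 -2.46465185e-04] 0.06464982438518921 [-0.21087733  0.31917303 -3.15286023]
```

View pics/w5.png

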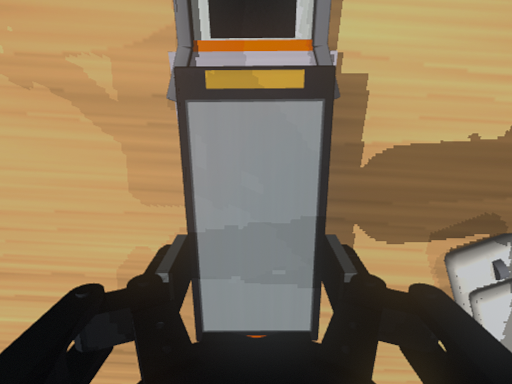

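```bash
python3 - <<'E'
from h import *
im,d,cal=load("w5")
O=np.array([.6148,-.0311]);a=.0593;Rm=np.array([[np.cos(a),np.sin(a)],[-np.sin(a),np.cos(a)]])
D=lambda p:Rm@(p[:2]-O)
A=ray(cal,175,67,.0736);B=ray(cal,336,67,.0736);print("nose",D(A),D(B),D((A+B)/2),np.linalg.norm(A-B))
hsv=cv2.cvtColor(im,cv2.COLOR_RGB2HSV)
mm=cv2.inRange(hsv,(3,180,100),(15,255,255));mm[:35]=0;mm[58:]=0
ys,xs=np.nonzero(mm);P=np.array([D(ray(cal,x,y,.0118)) for x,y in zip(xs,ys)]);print("lip",P.mean(0),P.min(0),P.max(0))
print("tcp",D(ctrl.get_obs()["tool_pos"]))
K=cal["camera_matrix"]
for u,v in((250,110),(250,300)):
    print(cal["R"].T@(np.linalg.inv(K)@np.array([u,v,1.])*d[v,u]-cal["t"]))
E
```

```text
nose [-0.02079203  0.03110262] [-0.02104896 -0.0333594 ] [-0.02092049 -0.00112839] 0.06446252951278773
lip [-0.00356283  0.00283173] [-0.00611537 -0.03409345] [-0.00069618  0.03491852]
tcp [-0.10798798 -0.00017782]
[ 0.57722151 -0.0320919   0.0733362 ]
[ 0.48386875 -0.03672597  0.07390424]
```

Nose is at dock (-21, -1) mm and the phone is level. I'll lower it, carry it just over the lip gripped, and release there.

>>> {"op": "arm_command", "data": {
  "increments": [
    [0.05,0,-0.001,0.02,0],
    [0.05,0,-0.001,0.035,0],
    [0.05,0,-0.001,0.045,0],
    [0.05,0.01,-0.001,0.045,-0.003],
    [0.05,0.02,-0.001,0.045,-0.003],
    [0.05,0.03,-0.001,0.045,-0.003],
    [0.05,0.04,-0.001,0.045,-0.003],
    [0.05,0.05,-0.001,0.045,-0.003],
    [0.05,0.05,-0.001,0.046,-0.003]
  ]
}}

```text
time: 6.75
tool_pos: [0.5605, -0.0338, 0.1876]
tcp_rot: [-0.001, 1.0, 0.031, 0.003]
contact_force: [0.5, -0.5, -2.4]
width: 0.752
```

```bash
python3 - <<'E'
from h import *
o=ctrl.get_obs();print(o["time"],o["tool_pos"],o["tcp_rot"],o["width"]*.0854,o["contact_force"])
im,d,cal=snap("wrist","w6")
E
```

```text
6.75 [ 0.56050194 -0.03379902  0.18763313] [-7.10690090e-04  9.99527868e-01  3.05790871e-02  2.90796099e-03] 0.0642138412742303 [ 0.50109802 -0.52370201 -2.40618929]
```

View pics/w6.png

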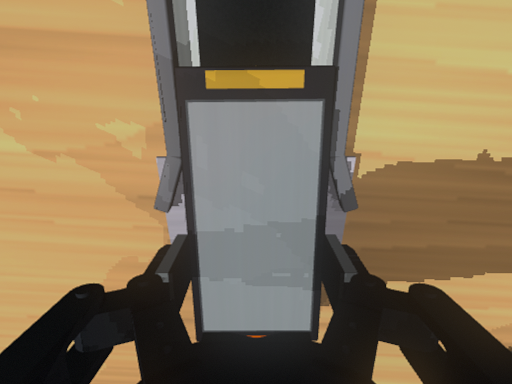

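>>> {"op": "arm_command", "data": {
  "increments": [
    [0.05,0,0,0.002,0],
    [0.085,0,0,0.002,0],
    [0.085,0,0,0.002,0],
    [0.085,0,0,0.002,0],
    [0.085,0,0,0.002,0],
    [0.085,0,0,-0.03,0],
    [0.085,0,0,-0.07,0],
    [0.085,-0.03,0,-0.1,0],
    [0.085,-0.06,0,-0.1,0],
    [0.085,-0.06,0,-0.1,0]
  ]
}}

```text
time: 7.63
tool_pos: [0.4936, -0.0371, 0.2884]
tcp_rot: [-0.001, 1.0, 0.031, -0.001]
contact_force: [-0.7, 2.2, -0.2]
width: 0.995
```

```bash
python3 - <<'E'
from h import *
o=ctrl.get_obs();print(o["time"],o["tool_pos"],o["tcp_rot"],o["width"]*.0854,o["contact_force"])
im,d,cal=snap("wrist","w7");snap("scene","s7")
E
```

```text
7.6333 [ 0.49362981 -0.0371093   0.28837726] [-1.09579966e-03  9.99531851e-01  3.05679532e-02 -6.91442281e-04] 0.08498337465319368 [-0.6733523   2.21962679 -0.15550263]
```

View pics/w7.png

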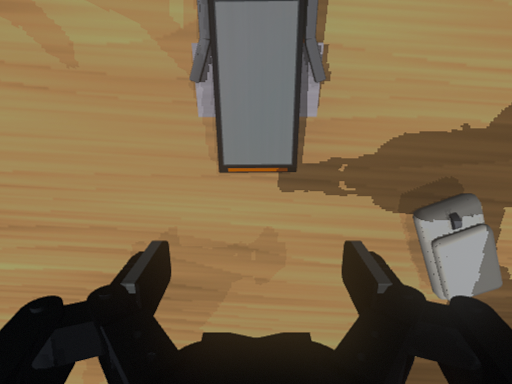

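View pics/s7.png

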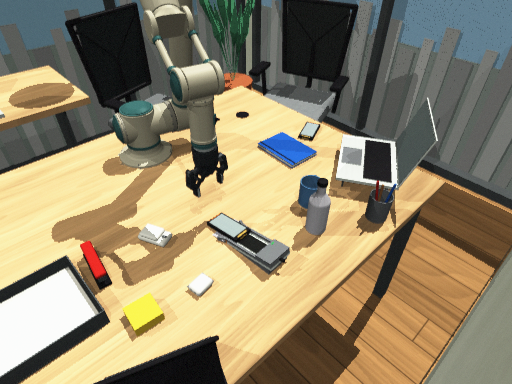

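```bash
cat >> h.py <<'E'
O=np.array([.6148,-.0311]);a_=.0593;Rm=np.array([[np.cos(a_),np.sin(a_)],[-np.sin(a_),np.cos(a_)]])
D=lambda p:Rm@(np.array(p)[:2]-O)
E
python3 - <<'E'
from h import *
im,d,cal=load("w7")
for z in(.0,.014):
  A=ray(cal,219,172,z);B=ray(cal,297,171,z);print(z,D(A),D(B),D((A+B)/2),np.linalg.norm(A-B))
K=cal["camera_matrix"]
for u,v in((258,20),(258,90),(258,160),(258,168)):
    p=cal["R"].T@(np.linalg.inv(K)@np.array([u,v,1.])*d[v,u]-cal["t"]);print(D(p),p[2])
print("tcp",D(ctrl.get_obs()["tool_pos"]))
E
```

```text
0.0 [-0.10958341  0.03443417] [-0.10859341 -0.03515011] [-0.10908841 -0.00035797] 0.06959132239363727
0.014 [-0.10611562  0.03263014] [-0.10517956 -0.03316245] [-0.10564759 -0.00026615] 0.0657992497979395
[0.0054539 0.0001083] 0.02581917892603601
[-4.05960261e-02 -4.98941833e-05] 0.021820754061345676
[-0.09586215 -0.0002597 ] 0.013653745243811265
[-0.10252139 -0.00027452] 0.014435934414836952
tcp [-0.11744637  0.00053071]
```

Phone rests in the mouth: tail at dock x about -107 mm, y -0.3 mm, pitched about 6.5°. Next I'll shut the fingers behind the tail and descend to 6 mm tip height.

>>> {"op": "arm_command", "data": {
  "increments": [
    [0,-0.03,0.0005,0.0,0],
    [0,-0.03,0.0005,0.0,0],
    [0,-0.03,0.0005,0,0],
    [0,-0.03,0.0005,0.03,0],
    [0,-0.03,0.0005,0.06,0],
    [0,-0.03,0.0005,0.08,0],
    [0,-0.03,0.0005,0.095,0.002],
    [0,-0.03,0.0005,0.104,0.002],
    [0,-0.03,0.0005,0.109,0.002],
    [0,-0.03,0.0005,0.109,0.002],
    [0,-0.03,0.0005,0.109,0.002]
  ]
}}

```text
time: 8.65
tool_pos: [0.4688, -0.0398, 0.1786]
tcp_rot: [-0.001, 1.0, 0.029, 0.002]
contact_force: [-0.2, -0.5, 0.6]
width: -0.002
```

```bash
python3 - <<'E'
from h import *
o=ctrl.get_obs();print(o["time"],o["tool_pos"],D(o["tool_pos"]),o["tcp_rot"],o["width"]*.0854,o["contact_force"])
im,d,cal=snap("wrist","w8");snap("scene","s8")
E
```

```text
8.65 [ 0.46879725 -0.0397693   0.17861601] [-1.46259904e-01 -1.17151349e-06] [-7.69140592e-04  9.99565456e-01  2.93925272e-02  2.09464639e-03] -0.00015902537126266422 [-0.21135286 -0.46631561  0.60430305]
```

View pics/w8.png

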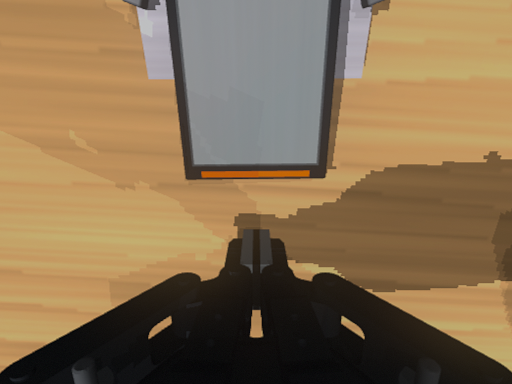

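>>> {"op": "arm_command", "data": {
  "increments": [
    [0,0.012,0,0,0],
    [0,0.02,0,0,0],
    [0,0.026,0,0,0],
    [0,0.032,0,0,0],
    [0,0.039,0,0,0],
    [0,0.046,0,0,0],
    [0,0.053,0,0,0],
    [0,0.06,0,0,0],
    [0,0.067,0,0,0],
    [0,0.074,0,0,0],
    [0,0.074,0,0,0]
  ]
}}

```text
time: 9.67
tool_pos: [0.5442, -0.0355, 0.1796]
tcp_rot: [-0.0, 1.0, 0.029, 0.004]
contact_force: [-1.1, 0.2, 1.1]
width: 0.002
```

```bash
python3 - <<'E'
from h import *
o=ctrl.get_obs();print(o["time"],o["tool_pos"],D(o["tool_pos"]),o["tcp_rot"],o["contact_force"])
im,d,cal=snap("wrist","w9")
E
```

```text
9.6667 [ 0.54421397 -0.03547123  0.17963403] [-0.07072102 -0.00018025] [-4.63389476e-04  9.99560055e-01  2.94295036e-02  3.65856819e-03] [-1.05766417  0.2393503   1.06630536]
```

View pics/w9.png

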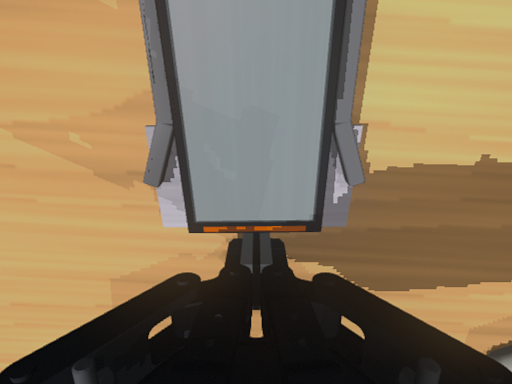

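>>> {"op": "arm_command", "data": {
  "increments": [
    [0,0.006,0,-0.001,0],
    [0,0.012,0,-0.0022,0],
    [0,0.018,0,-0.0034,0],
    [0,0.024,0,-0.0046,0],
    [0,0.03,0,-0.0058,0],
    [0,0.036,0,-0.007,0],
    [0,0.042,0,-0.0083,0],
    [0,0.046,0,-0.0092,0],
    [0,0.046,0,-0.0095,0]
  ]
}}

```text
time: 10.47
tool_pos: [0.5911, -0.0328, 0.1898]
tcp_rot: [-0.0, 1.0, 0.029, 0.005]
contact_force: [-0.4, 0.2, -0.4]
width: 0.001
```

```bash
python3 - <<'E'
from h import *
o=ctrl.get_obs();print(o["time"],o["tool_pos"],D(o["tool_pos"]),o["tcp_rot"],o["contact_force"])
im,d,cal=snap("wrist","w10")
b=ctrl.get_obs();print(b["tool_pos"],b["contact_force"])
cv2.imwrite("pics/w10c.png",cv2.resize(im[130:290,150:360],None,fx=3.5,fy=3.5,interpolation=cv2.INTER_CUBIC)[:,:,::-1])
E
```

```text
10.4667 [ 0.59112855 -0.03282768  0.18983184] [-0.02373223 -0.00032175] [-2.67670409e-04  9.99553813e-01  2.94357092e-02  5.06378310e-03] [-0.3783009   0.23592245 -0.39936741]
[ 0.59069559 -0.03283441  0.18983511] [ 0.16596848  0.53562195 -0.22862544]
```

View pics/w10c.png

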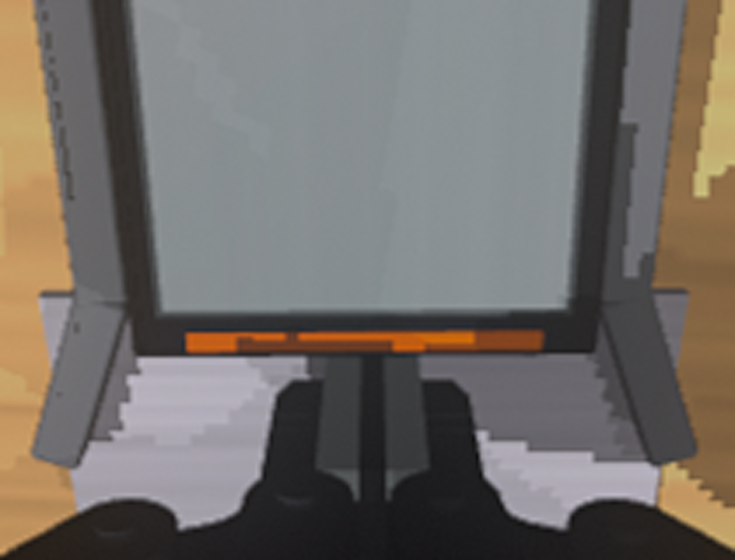

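```bash
python3 - <<'E'
from h import *
im,d,cal=load("w10")
for z in(.021,.0235):
  A=ray(cal,150+135/3.5,130+353/3.5,z);B=ray(cal,150+598/3.5,130+353/3.5,z);print(z,D(A),D(B),np.linalg.norm(A-B))
K=cal["camera_matrix"]
for u,v in((256,140),(256,200),(230,226)):
    p=cal["R"].T@(np.linalg.inv(K)@np.array([u,v,1.])*d[v,u]-cal["t"]);print(D(p),p[2])
E
```

```text
0.021 [-0.01119279  0.03376364] [-0.01132228 -0.03349056] 0.06725432793532425
0.0235 [-0.01005041  0.03314597] [-0.01017755 -0.03289205] 0.0660381393859258
[ 0.03586793 -0.00055513] 0.03053471093578528
[ 0.00711766 -0.00052341] 0.026417428335736636
[-0.00671399  0.01224259] 0.025212912298692203
```

>>> {"op": "arm_command", "data": {
  "increments": [
    [0,0.002,0,-0.0005,0],
    [0,0.004,0,-0.001,0],
    [0,0.005,0,-0.0012,0],
    [0,0.005,0,-0.0012,0]
  ]
}}

```text
time: 10.85
tool_pos: [0.5957, -0.0325, 0.1911]
tcp_rot: [-0.0, 1.0, 0.029, 0.005]
contact_force: [-1.2, 0.8, 0.1]
width: 0.002
```

>>> {"op": "arm_command", "data": {
  "increments": [
    [0,0.001,0,0,0],
    [0,0.002,0,-0.0003,0],
    [0,0.0025,0,-0.0003,0],
    [0,0.0025,0,-0.0003,0]
  ]
}}

```text
time: 11.18
tool_pos: [0.597, -0.0323, 0.1911]
tcp_rot: [-0.0, 1.0, 0.03, 0.003]
contact_force: [-5.1, -0.5, 1.1]
width: -0.005
```

>>> {"op": "arm_command", "data": {
  "increments": [
    [0,0.0025,0,0,0],
    [0,0.0032,0,0,0],
    [0,0.0038,0,0,0],
    [0,0.0038,0,0,0]
  ]
}}

```text
time: 11.52
tool_pos: [0.5985, -0.0321, 0.191]
tcp_rot: [-0.001, 1.0, 0.03, -0.001]
contact_force: [-8.8, -0.8, 5.9]
width: 0.003
```

```bash
python3 - <<'E'
from h import *
o=ctrl.get_obs();print(o["time"],o["tool_pos"],D(o["tool_pos"]),o["contact_force"])
im,d,cal=snap("wrist","w11")
b=ctrl.get_obs();print(b["tool_pos"],b["contact_force"])
K=cal["camera_matrix"]
for u,v in((256,120),(230,160),(280,160),(230,200),(280,200)):
    p=cal["R"].T@(np.linalg.inv(K)@np.array([u,v,1.])*d[v,u]-cal["t"]);print(D(p),p[2])
cv2.imwrite("pics/w11c.png",cv2.resize(im[130:290,150:360],None,fx=3.5,fy=3.5,interpolation=cv2.INTER_CUBIC)[:,:,::-1])
E
```

```text
11.5167 [ 0.59854713 -0.03212965  0.19098607] [-1.62853243e-02 -6.46100223e-05] [-8.83688421 -0.79478924  5.94297494]
[ 0.59853931 -0.0321631   0.19100563] [-8.73283828 -1.42934795  4.9724214 ]
[ 0.04998625 -0.00011296] 0.03139889539154698
[0.03231016 0.01154924] 0.028935588034721273
[ 0.03231817 -0.01085444] 0.029044117548012824
[0.01265371 0.01222821] 0.027016824360239652
[ 0.01285806 -0.01141837] 0.027645918967474516
```

View pics/w11c.png

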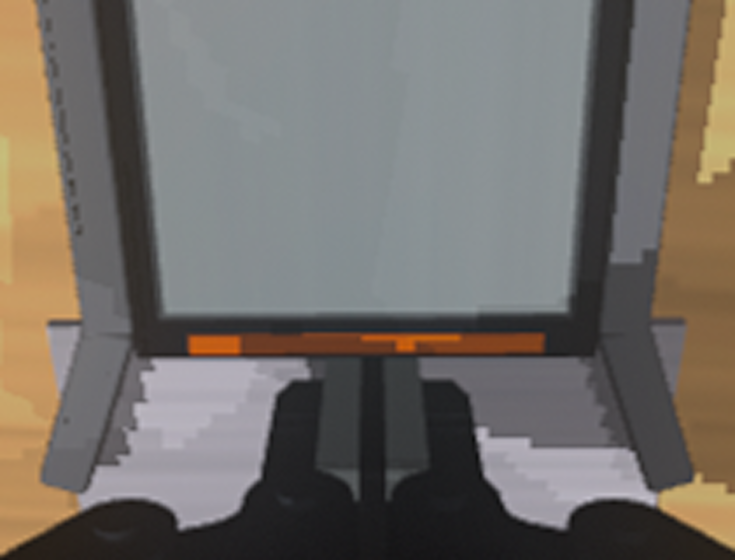

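Force is 8.8 N along the push and rising smoothly. About 1 mm more is needed, so I'll push slightly further while working down.

>>> {"op": "arm_command", "data": {
  "increments": [
    [0,0.003,0,0,0],
    [0,0.0038,0,0,0],
    [0,0.0043,0,0,0],
    [0,0.0043,0,0.001,0],
    [0,0.0043,0,0.002,0],
    [0,0.0043,0,0.003,0]
  ]
}}

```text
time: 12.07
tool_pos: [0.6, -0.0318, 0.1879]
tcp_rot: [-0.001, 1.0, 0.03, -0.005]
contact_force: [-10.0, -0.7, 7.1]
width: -0.004
```

```bash
python3 - <<'E'
from h import *
im,d,cal=snap("wrist","w12");snap("scene","s12")
b=ctrl.get_obs();print(b["tool_pos"],D(b["tool_pos"]),b["contact_force"])
K=cal["camera_matrix"]
for u,v in((256,120),(230,160),(280,160),(230,200),(280,200)):
    p=cal["R"].T@(np.linalg.inv(K)@np.array([u,v,1.])*d[v,u]-cal["t"]);print(D(p),p[2])
cv2.imwrite("pics/w12c.png",cv2.resize(im[130:290,150:360],None,fx=3.5,fy=3.5,interpolation=cv2.INTER_CUBIC)[:,:,::-1])
E
```

```text
[ 0.600044   -0.03176862  0.18776445] [-0.01476969  0.00020708] [-9.70083395 -1.2183054   5.5995383 ]
[0.05052138 0.00031931] 0.03160573506310957
[0.0332987  0.01165108] 0.029171818907670684
[ 0.0332958  -0.01013741] 0.029158166627507295
[0.01425348 0.01228336] 0.027679472621359755
[ 0.01382771 -0.01081877] 0.02648947810285719
```

View pics/w12c.png

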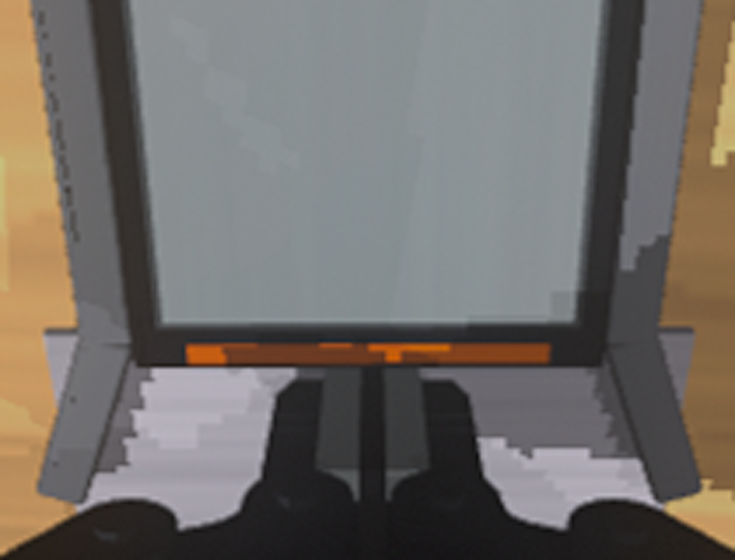

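```bash
cat >> h.py <<'E'
from scipy.spatial.transform import Rotation
def tip(o=None):
    o=o or ctrl.get_obs();w,x,y,z=o["tcp_rot"];p=o["tool_pos"]+Rotation.from_quat([x,y,z,w]).apply([0,0,.173]);return D(p),p[2]
E
python3 - <<'E'
from h import *
o=ctrl.get_obs();print(o["tcp_rot"],tip(o),o["contact_force"])
# w10 pose unloaded
print(tip(dict(tcp_rot=np.array([-2.677e-04,.99955,2.9436e-02,5.06e-03]),tool_pos=np.array([.59113,-.03283,.18983]))))
print(tip(dict(tcp_rot=np.array([-.0005,.99956,2.943e-02,3.66e-03]),tool_pos=np.array([.5442,-.03547,.1796]))))
for f,rows,z in(("w10",353,.0235),("w11",354,.026),("w12",365,.026)):
    im,d,cal=load(f)
    # brightest step along columns u=200..225: tail bottom edge
    g=cv2.cvtColor(im,cv2.COLOR_RGB2GRAY).astype(float)
    r=[]
    for u in list(range(194,222))+list(range(292,318)):
        col=g[222:245,u];k=np.argmax(np.diff(col));r.append(222+k+.5)
    v=np.median(r);print(f,v,D(ray(cal,256,v,z)))
E
```

```text
[-9.04924165e-04  9.99536965e-01  3.00572745e-02 -4.64726299e-03] (array([-0.01636779,  0.00056705]), np.float64(0.01477220766210896)) [-9.70083395 -1.2183054   5.5995383 ]
(array([-0.02197819, -0.00028384]), np.float64(0.016838883709006713))
(array([-6.94639408e-02, -4.30849485e-05]), np.float64(0.0066047213777695735))
w10 231.5 [-0.01046482 -0.00050459]
w11 231.5 [-4.18944114e-03 -8.77071509e-05]
w12 234.5 [-0.00408506  0.00032433]
```

>>> {"op": "arm_command", "data": {
  "increments": [
    [0,0.003,0,-0.001,0],
    [0,0.004,0,-0.002,0],
    [0,0.005,0,-0.003,0],
    [0,0.005,0,-0.003,0]
  ]
}}

```text
time: 12.5
tool_pos: [0.6029, -0.0313, 0.1897]
tcp_rot: [-0.001, 1.0, 0.03, -0.008]
contact_force: [-6.1, -0.6, -1.1]
width: 0.002
```

```bash
python3 - <<'E'
from h import *
o=ctrl.get_obs();print(o["time"],o["tool_pos"],o["tcp_rot"],tip(o),o["contact_force"])
E
```

```text
12.5 [ 0.60294613 -0.03127508  0.18966052] [-0.00132132  0.99951026  0.03017822 -0.00817088] (array([-0.01465593,  0.00106702]), np.float64(0.01668422755534399)) [-6.09757464 -0.63615831 -1.1021637 ]
```

Relieving the downward pressure cut the friction: 6.1 N now, with the tail about 2 mm short. Pushing on.

>>> {"op": "arm_command", "data": {
  "increments": [
    [0,0.0045,0,0,0],
    [0,0.0055,0,0,0],
    [0,0.0063,0,0,0],
    [0,0.007,0,0,0],
    [0,0.007,0,0,0]
  ]
}}

```text
time: 12.92
tool_pos: [0.606, -0.0308, 0.1883]
tcp_rot: [-0.002, 0.999, 0.031, -0.015]
contact_force: [-11.4, -1.6, 4.3]
width: 0.002
```

```bash
python3 - <<'E'
from h import *
o=ctrl.get_obs();print(o["time"],o["tool_pos"],o["tcp_rot"],tip(o),o["contact_force"])
E
```

```text
12.9167 [ 0.60595379 -0.03075136  0.18829049] [-0.00181097  0.99942479  0.03054208 -0.01462871] (array([-0.01385088,  0.00164405]), np.float64(0.015365664502896698)) [-11.40033195  -1.61640657   4.25272541]
```

>>> {"op": "arm_command", "data": {
  "increments": [
    [0,0.005,0,-0.001,0],
    [0,0.006,0,-0.002,0],
    [0,0.0065,0,-0.003,0],
    [0,0.007,0,-0.0035,0],
    [0,0.007,0,-0.0035,0]
  ]
}}

```text
time: 13.33
tool_pos: [0.6092, -0.0302, 0.1897]
tcp_rot: [-0.002, 0.999, 0.031, -0.021]
contact_force: [-9.4, -2.2, -2.0]
width: 0.002
```

```bash
python3 - <<'E'
from h import *
o=ctrl.get_obs();print(o["time"],o["tool_pos"],o["tcp_rot"],tip(o),o["contact_force"])
im,d,cal=snap("wrist","w13")
cv2.imwrite("pics/w13c.png",cv2.resize(im[130:290,150:360],None,fx=3.5,fy=3.5,interpolation=cv2.INTER_CUBIC)[:,:,::-1])
E
```

```text
13.3333 [ 0.60918187 -0.03024882  0.18965361] [-0.00227131  0.99929964  0.03086493 -0.02103405] (array([-0.01280869,  0.0021748 ]), np.float64(0.016808475889999647)) [-9.41419447 -2.21364983 -1.98810809]
```

View pics/w13c.png

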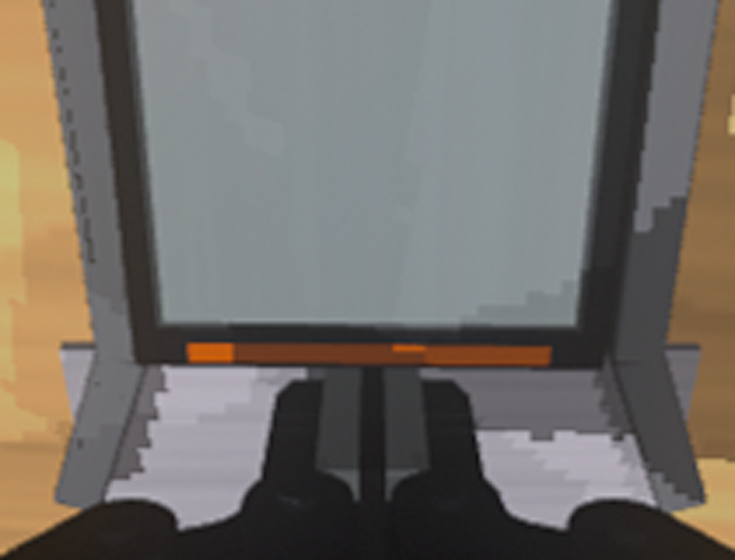

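Force is 9.4 N and the tail should now be level with the inner face of the lip. Next I'll push slightly more, then work down while still pushing.

>>> {"op": "arm_command", "data": {
  "increments": [
    [0,0.0055,0,-0.001,0],
    [0,0.006,0,-0.002,0],
    [0,0.0065,0,-0.002,0],
    [0,0.0065,0,-0.001,0],
    [0,0.0065,0,0,0],
    [0,0.0065,0,0.001,0],
    [0,0.0065,0,0.002,0],
    [0,0.0065,0,0.003,0],
    [0,0.0065,0,0.004,0]
  ]
}}

```text
time: 14.13
tool_pos: [0.6116, -0.0301, 0.1849]
tcp_rot: [-0.002, 0.999, 0.031, -0.027]
contact_force: [-13.9, -2.2, 13.0]
width: 0.002
```

```bash
python3 - <<'E'
from h import *
o=ctrl.get_obs();print(o["time"],o["tool_pos"],o["tcp_rot"],tip(o),o["contact_force"])
im,d,cal=snap("wrist","w14")
cv2.imwrite("pics/w14c.png",cv2.resize(im[130:290,150:360],None,fx=3.5,fy=3.5,interpolation=cv2.INTER_CUBIC)[:,:,::-1])
K=cal["camera_matrix"]
for f in("w13","w14"):
  im,d,cal=load(f);vs,us=np.mgrid[140:215,205:305]
  P=np.stack([us,vs,np.ones_like(us)],-1)@np.linalg.inv(K).T*d[140:215,205:305,None]
  P=((P.reshape(-1,3)-cal["t"])@cal["R"]);q=np.array([D(p) for p in P])
  c=np.polyfit(q[:,0],P[:,2],1);print(f,"slope",np.degrees(np.arctan(c[0])),"z at 0",c[1])
E
```

```text
14.1333 [ 0.61164749 -0.03008145  0.18491528] [-0.00230021  0.99913717  0.03130104 -0.02720064] (array([-0.01246857,  0.00226208]), np.float64(0.012173105468375578)) [-13.91435145  -2.24771238  13.01739159]
w13 slope 14.780694157975532 z at 0 0.022644458015835818
w14 slope 18.06095558657162 z at 0 0.017235339134616987
```

View pics/w14c.png

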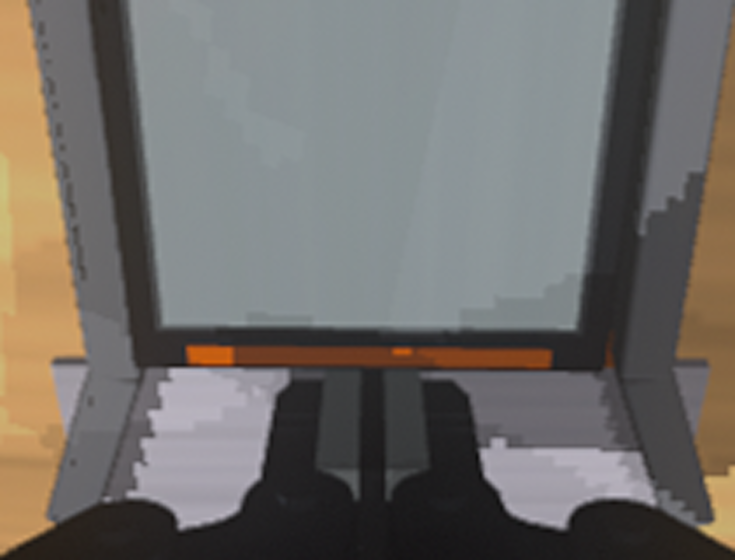

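Tip is down at lip-crest height, and the phone's tail width in the image grew only 0.4% although the camera dropped about 5 mm. That means the tail dropped with the finger. I'll withdraw backwards first so the tail isn't lifted, then look.

>>> {"op": "arm_command", "data": {
  "increments": [
    [0,-0.003,0,0,0],
    [0,-0.006,0,-0.0005,0],
    [0,-0.01,0,-0.002,0],
    [0,-0.02,0,-0.01,0],
    [0,-0.04,0,-0.04,0],
    [0,-0.05,0,-0.07,0],
    [0,-0.05,0,-0.1,0],
    [0,-0.05,0,-0.1,0]
  ]
}}

```text
time: 14.85
tool_pos: [0.5688, -0.0338, 0.2945]
tcp_rot: [-0.001, 0.999, 0.031, -0.02]
contact_force: [1.6, -1.5, 0.7]
width: 0.0
```

```bash
python3 - <<'E'
from h import *
o=ctrl.get_obs();print(o["time"],o["tool_pos"],o["tcp_rot"],tip(o),o["contact_force"])
im,d,cal=snap("wrist","w15")
cv2.imwrite("pics/w15c.png",cv2.resize(im[0:230,140:370],None,fx=3,fy=2.6,interpolation=cv2.INTER_CUBIC)[:,:,::-1])
im,d,cal=snap("scene","s15")
cv2.imwrite("pics/s15c.png",cv2.resize(im[205:285,195:305],None,fx=6,fy=6,interpolation=cv2.INTER_CUBIC)[:,:,::-1])
E
```

```text
14.85 [ 0.56880248 -0.03379535  0.29448352] [-9.76766155e-04  9.99302757e-01  3.12495293e-02 -2.04086337e-02] (array([-0.05312407,  0.00057113]), np.float64(0.12162796067037057)) [ 1.63852123 -1.46175595  0.67692721]
```

View pics/w15c.png

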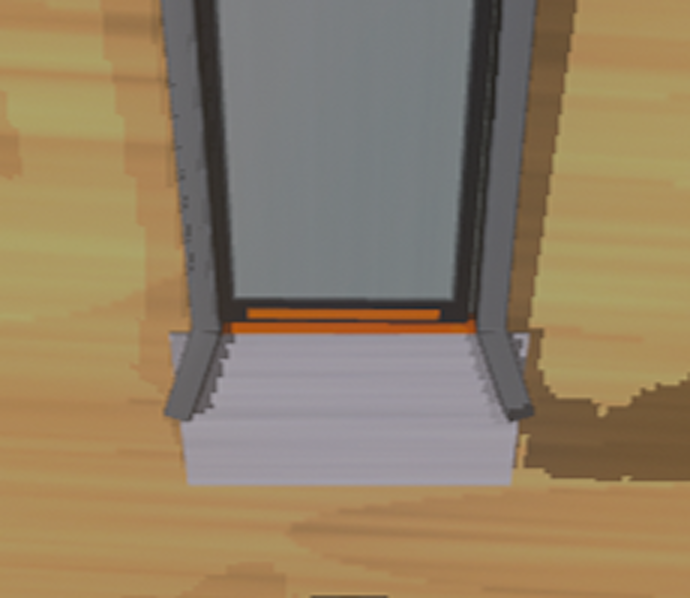

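View pics/s15c.png

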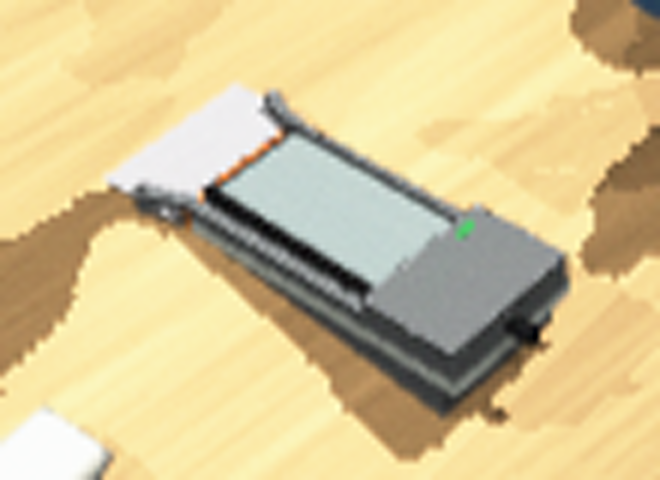

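```bash
python3 - <<'E'
from h import *
im,d,cal=load("w15")
f=lambda x,y,z:D(ray(cal,140+(x+.5)/3-.5,(y+.5)/2.6-.5,z))
print("lip outer",f(230,333,.011),f(475,332,.011))
for z in(.0224,.0259): print("tail top",z,f(222,322,z),f(470,320,z))
print("foot",f(188,485,0),f(512,484,0))
# depth profile along phone surface near tail & rails
K=cal["camera_matrix"]
for f2 in("w15",):
  vs,us=np.mgrid[10:112,220:295]
  P=np.stack([us,vs,np.ones_like(us)],-1)@np.linalg.inv(K).T*d[10:112,220:295,None]
  P=(P.reshape(-1,3)-cal["t"])@cal["R"];q=np.array([D(p) for p in P])
  c=np.polyfit(q[:,0],P[:,2],1);print("slope",np.degrees(np.arctan(c[0])),"z at -.002",np.polyval(c,-.002))
  for u,v in((256,150),(256,180),(256,140),(240,200)):
    p=cal["R"].T@(np.linalg.inv(K)@np.array([u,v,1.])*d[v,u]-cal["t"]);print(u,v,D(p),p[2])
E
```

```text
lip outer [-0.00603729  0.03363435] [-0.00555381 -0.03426654]
tail top 0.0224 [-0.00117992  0.03407772] [-0.00042334 -0.03119062]
tail top 0.0259 [-0.00075012  0.03358073] [-4.68274540e-06 -3.07264819e-02]
foot [-0.06125898  0.05038096] [-0.06059815 -0.04988493]
slope 5.4716987671445345 z at -.002 0.025217141883580915
256 150 [-0.02582623  0.00060094] 0.005643908475707717
256 180 [-0.05454028  0.00054132] 0.0015862437944387697
256 140 [-0.01667555  0.00061824] 0.008027288833053656
240 200 [-0.0748787   0.01559977] 5.965782275965987e-05
```

```bash
python3 - <<'E'
from h import *
im,d,cal=load("w15");K=cal["camera_matrix"]
def P(u,v):
    p=cal["R"].T@(np.linalg.inv(K)@np.array([u,v,1.])*d[v,u]-cal["t"]);q=D(p);return (round(q[0]*1e3,1),round(q[1]*1e3,1),round(p[2]*1e3,1))
for v in(10,30,50,70,90,105,112,116,120,123,125,127,130):
    print(v,[P(u,v) for u in(200,204,208,212,220,230,256,280,296,300,304,308)])
E
```

```text
10 [(np.float64(76.0), np.float64(39.1), np.float64(28.2)), (np.float64(75.8), np.float64(36.2), np.float64(29.3)), (np.float64(75.4), np.float64(33.2), np.float64(31.5)), (np.float64(75.2), np.float64(30.4), np.float64(32.2)), (np.float64(75.2), np.float64(25.0), np.float64(32.5)), (np.float64(75.3), np.float64(18.3), np.float64(32.1)), (np.float64(75.0), np.float64(0.8), np.float64(33.6)), (np.float64(75.1), np.float64(-15.3), np.float64(33.4)), (np.float64(75.1), np.float64(-26.0), np.float64(33.4)), (np.float64(75.2), np.float64(-28.7), np.float64(32.8)), (np.float64(77.7), np.float64(-33.1), np.float64(20.8)), (np.float64(76.1), np.float64(-34.7), np.float64(28.6))]
30 [(np.float64(64.0), np.float64(40.1), np.float64(27.1)), (np.float64(64.0), np.float64(37.3), np.float64(26.8)), (np.float64(63.5), np.float64(34.0), np.float64(30.2)), (np.float64(63.5), np.float64(31.2), np.float64(30.6)), (np.float64(63.3), np.float64(25.5), np.float64(31.7)), (np.float64(63.5), np.float64(18.7), np.float64(30.6)), (np.float64(63.4), np.float64(0.8), np.float64(31.0)), (np.float64(63.5), np.flo
[... 7002 characters left out ...]
7), np.float64(16.0))]
130 [(np.float64(-8.0), np.float64(47.5), np.float64(10.3)), (np.float64(-6.9), np.float64(42.8), np.float64(17.9)), (np.float64(-7.0), np.float64(39.6), np.float64(17.4)), (np.float64(-7.2), np.float64(36.6), np.float64(15.8)), (np.float64(-7.8), np.float64(30.6), np.float64(11.4)), (np.float64(-8.1), np.float64(22.5), np.float64(9.2)), (np.float64(-7.8), np.float64(0.6), np.float64(10.8)), (np.float64(-7.9), np.float64(-19.5), np.float64(9.8)), (np.float64(-8.0), np.float64(-32.9), np.float64(9.3)), (np.float64(-7.0), np.float64(-35.3), np.float64(16.1)), (np.float64(-6.8), np.float64(-38.4), np.float64(17.0)), (np.float64(-6.9), np.float64(-41.7), np.float64(16.8))]
```

The depth next to the rails settles it. The phone's top is 4 to 4.5 mm above the rail tops all along, from x = 2 to 63 mm, which matches lying flat on the bed (14 - 10 mm). The orange lip shows whole behind the tail. I'll run one last stability check with the bystanders, then hand in.

```bash
python3 - <<'E'
from h import *
im,d,cal=snap("wrist","w16");a,_,_=load("w15")
print("wrist change",np.abs(im[:200].astype(int)-a[:200]).mean())
t,_,_=snap("top","t16");t0,_,_=load("top0")
s,_,_=load("s15");s0,_,_=load("scene0")
df=np.abs(s.astype(int)-s0).sum(2)>120
print({n:int(df[y0:y1,x0:x1].sum()) for n,(x0,y0,x1,y1) in dict(mouse=(135,220,175,250),stapler=(78,238,115,290),notes=(120,290,168,335),ear=(185,270,216,298),mug=(298,174,318,210),flask=(305,175,332,237),notebook=(255,130,318,168)).items()})
o=ctrl.get_obs();print(o["time"],o["contact_force"],tip(o))
ticket.sign_off()
E
```

```text
wrist change 5.198375651041666
{'mouse': 271, 'stapler': 569, 'notes': 210, 'ear': 86, 'mug': 47, 'flask': 47, 'notebook': 0}
15.05 [ 0.39168259 -0.21065622 -0.10778815] (array([-0.05750808,  0.00164979]), np.float64(0.11456477197286635))
the job is handed in; nothing more can be done
```

The phone is on charge: it sits in the dock behind the orange lip with the spring contacts pressed, and I have handed the job in. I don't know the verdict, as the sign-off reports none.

**What I did:** I took the phone nearest the base and carried it over the lip into the mouth. With the fingers shut I pushed the tail up the ramp onto the spring contacts by feel, then worked it down behind the lip. I pulled back before lifting. The robot's clock read about 15 s.

**Last checks that agreed:**
- **Height:** the phone's top is about 4 mm above the side rails all along, which is what lying flat on the bed should give.
- **Tail:** its lower edge is about 1 mm inside the lip's inner face and about 1.4 mm to one side. It stayed there after I let go, so the spring is held.
- **Robot:** it was clear of everything, with about 0.4 N on the wrist.

**Checks that disagreed or were weak:**
- **Tail height:** a straight-line fit to the depth image put the slope at 5.5° and the tail about 3 mm too high. I trusted the rail comparison instead.
- **Forces:** the wrist peaked at 13.9 N along the push and 13 N vertically. I took part of that as finger friction and the finger resting on the lip. The force on the contacts themselves was never read directly, so I have not shown that it stayed under 14 N.
- **Other objects:** I never moved near them. The before-and-after picture comparison also picked up the arm's moving shadow, so it could not show that nothing had shifted.
- **Final stillness:** that picture comparison said little because the arm was still settling.

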